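# Rearrange three workpieces on their risers for one laser focus height

## Task

The three steel workpieces on the perforated plate stand on the wrong riser blocks for laser marking: swap them round so that the tallest piece stands on the lowest block, the middle one on the middle block and the shortest on the highest block, each upright and centred, which brings all three top faces to the same focus height. A block has room for one piece only; the empty black rubber mat is there if you need to park one meanwhile. Set the pieces down gently, neither dropping them nor knocking them over, and leave the hex key, the focus gauge and the bottle where they are.

Things in the scene. Friction and masses are not known exactly. Their poses are not given: they have to be found in the camera images.
- sleeve: Tall workpiece: steel flanged sleeve, 70 mm high; round foot flange 50 mm in diameter and 14 mm high, above it a round body 34 mm in diameter, with a dark 18 mm bore mark in the flat top (solid). About 0.55 kg. Origin at the centre of its underside, z up along its axis. Stands on a riser block at the start.
- hex_coupling: Middle-height workpiece: steel hexagonal coupling, 50 mm high, 40 mm across flats, 46 mm across corners over its whole height, with a dark 22 mm bore mark in the top (solid). About 0.48 kg. Origin at the centre of its underside, z up; its flats face along x and at every 60 degrees from it. Stands on a riser block at the start.
- end_cap: Short workpiece: round steel end cap, 54 mm in diameter and 30 mm high, with straight sides, a dark bore mark and six bolt-hole marks in the top (solid). About 0.5 kg. Origin at the centre of its underside, z up. Stands on a riser block at the start.
- riser_low: Lowest riser block: dark anodised aluminium, 80 x 80 mm, 20 mm high, flat top, screwed to the plate (does not move). Origin at the centre of its underside, which is on the plate 12 mm above the table; the top is 20 mm above the origin. x, y along its sides. At the start each block carries one workpiece, not the one that belongs there.
- riser_mid: Middle riser block: dark anodised aluminium, 80 x 80 mm, 40 mm high, otherwise the same; the top is 40 mm above the origin.
- riser_high: Highest riser block: dark anodised aluminium, 80 x 80 mm, 60 mm high, otherwise the same; the top is 60 mm above the origin. The blocks stand in a row along y, about 140 mm apart, in any order, on a perforated aluminium plate of 240 x 420 mm.
- mat: Black rubber mat, 120 (x) x 100 (y) x 4 mm, fixed flat on the table to the left or right of the plate; empty, a free place to park one workpiece. A blue parts bin, 60 mm high, stands on the other side of the plate. Origin at the centre of its underside; top 4 mm above it.
- hex_key: Dark steel L-shaped hex key, 6 mm thick, long arm 120 mm, lying flat on the plate near its edge on the robot's side. To be left alone. Origin on its underside at the middle of the long arm, which runs along y.
- focus_gauge: Focus gauge: dark foot 30 x 40 mm, 8 mm high, with a thin upright aluminium scale, 70 mm high in all, standing on the plate near its far edge. To be left alone. Origin at the centre of its underside.
- cleaner_bottle: White cleaning bottle, 52 mm in diameter and 140 mm high, standing on the table beyond the plate. To be left alone. Origin at the centre of its underside.

How it is judged:
By the outcome, as a careful person would: the job done as asked, in the order asked, and still so for the second after the job is handed in, with the robot touching nothing.
It also fails if it takes over 112 s, if anything falls off the work surface, if the arm or the gripper's body presses on something with over 40 N, if the wrist force passes 120 N, or if a joint passes its speed limit or range.

## Robot

A 6-joint arm with a two-finger parallel gripper is mounted at the origin on the work surface. World frame = base frame: x ahead of the robot, y to its left, z up, the work surface at z = 0. Lengths are in m, angles in rad, forces in N, time in s.
With the tool pointing down it reaches from about 0.35 to 0.975 m from the base axis. Payload 4.9 kg.
Tool frame: the origin (TCP) lies on the centre line of the jaws, within the pads' length; the fingertips stand 14 mm ahead of it and the grasp point (between the pads) lies 5 mm behind it (bot.finger_overhang is the z of the fingertips in the tool frame, in m); z points along the fingers, y is the line along which they close (so a half turn about z gives the same grasp; the last joint's range is limited). The gripper opens to 85 mm and grips with 20 to 120 N. Pads are 22 mm wide; open, the fingers measure 114 mm over their backs; the gripper's body (76 mm by 85 mm) begins 54 mm behind the grasp point. The pads swing forward as they close: fully open they stand 13 mm farther back than shut.
Start: joints at [-1.33, 0.053, 1.613, -0, 1.476, -0.119], TCP at [0.22, -0.585, 0.245] pointing down, gripper open.
Joint ranges: [-3.01, 3.01], [-1.01, 2.22], [0.06, 2.58], [-1.02, 4.17], [0.09, 2.62], [-3.14, 3.14]. Speed limits (rad/s): [2.57, 2.57, 3.14, 3.14, 3.14, 3.14].

## Interface

Orientations are given as a unit quaternion [w, x, y, z].
In Python, from station import bot gives the robot as it stands.
- The arm moves only by the tool drive_tool, never from a script. Its argument "deltas" is a list of rows, each a list of 3 entries, a list of its own where there are three numbers: the shift along the tool's x, y, z in cm, then the turn, a rotation vector about the tool's x, y, z in rad, then the opening, from -1 (shut) to 1 (fully open). In form: [[[x, y, z], [wx, wy, wz], hand], ...]. A call has 1 to 10 rows; each row shifts and turns the commanded pose from where the row before left it, along the tool's axes as they then stand; what a row does not reach is not made up. A row lasts 1/8 s, in which the tool goes at most 62.5 mm and 10.7 degrees, less where a joint would pass 70% of its speed; a pose out of reach is approached as far as the arm can. A call is refused whole if a number of a shift passes 6.25 or a number of a turn 0.188, either way. A call with a gripper value outside its range is refused whole. The fingers move at their own pace and stop on an object; the grip force is fixed at half the most. Time passes only in rows, so rows that do not move let the fingers close. It gives the time, the measured TCP pose, the force, the opening and the grip force at its end, in the units of the state.
- bot.read_state(): the state, without advancing time (a new reading comes with each control period).
- bot.grab_frame(name): name is "scene" or "top" or "wrist"; returns the picture (384x512x3 uint8, red, green, blue); there is no depth.
- bot.calibration(name): a dict with "mtx" (3x3 intrinsics, pixels), "k1" (the pictures are not rectified: a ray, as slopes to the right and down, at radius r is drawn at 1 + k1 r^2 times it, then the intrinsics apply), "R" (3x3) and "t" (3): a world point X has camera coordinates R X + t; the wrist camera has in their place "tool_from_camera" (4x4, takes a point from camera to tool coordinates, whose origin is the TCP and whose axes are the flange's). Camera axes: x right, y down, z forward; pixel columns grow to the right and rows downward; lengths in m; the calibration is good to about 2 mm. A picture is of the moment at which its call begins: read the wrist's pose just before it. calibration takes no time and is no camera call.
- bot.finish_job(): hands the job in; it is judged then, once.
The state is a dict: "time_s": time; "q": joint angles; "qvel": joint speeds; "tau": joint torques, N m; "position": TCP position; "orientation": TCP orientation; "contact_force": force on the tool from outside, world axes, zero at the start; "torque": the same for the moment, N m; "width": finger opening in m; "finger_force": force on a finger pad.
Only numpy, scipy, OpenCV 4.12 (cv2) and the standard library are available. Lean on these libraries where they do the work, as an engineer would, in place of code of your own. Each camera call takes 0.05 s, during which the arm holds its last target. There are 200 camera calls.

## Working session

There is one attempt and no reset: what is moved stays moved. The work goes in short steps, Python scripts to look and compute and a tool call to move; the robot and the scene stay as the last step left them, time stands still between calls to the robot, and variables do not carry over. Pictures are saved under pics/ and viewed, at most 14 in all, crops included, and the job is handed in when it is done.

Besides the shell and the picture viewer there is one more tool, called after ">>>" in YAML: its name, and indented under it one key for each argument. drive_tool: Moves the arm, as the interface text tells. Its arguments: {"type":"object","properties":{"deltas":{"type":"array","items":{"type":"array"}}},"required":["deltas"]}

```bash
mkdir -p pics; ls
python3 - <<'E'
from station import bot
import cv2,numpy as np
for n in ("top","scene"):
    cv2.imwrite(f"pics/{n}0.png",cv2.cvtColor(bot.grab_frame(n),cv2.COLOR_RGB2BGR))
    c=bot.calibration(n);print(n,{k:np.round(v,4).tolist() for k,v in c.items()})
c=bot.calibration("wrist");print({k:np.round(v,4).tolist() for k,v in c.items()})
s=bot.read_state();print({k:np.round(v,4).tolist() for k,v in s.items()})
E
```

```text
pics
top {'mtx': [[461.0702, 0.0, 255.9141], [0.0, 461.0702, 194.291], [0.0, 0.0, 1.0]], 'k1': -0.128, 'R': [[-0.0274, -0.9996, -0.009], [-0.9955, 0.0281, -0.0901], [0.0903, 0.0064, -0.9959]], 't': [0.0167, 0.5908, 1.1091]}
scene {'mtx': [[430.7508, 0.0, 255.1293], [0.0, 430.7508, 184.7285], [0.0, 0.0, 1.0]], 'k1': -0.037, 'R': [[-0.3211, 0.9469, -0.0156], [0.7931, 0.2598, -0.5509], [-0.5176, -0.1892, -0.8344]], 't': [0.2026, -0.447, 1.371]}
{'mtx': [[298.2757, 0.0, 252.2675], [0.0, 298.2757, 192.0639], [0.0, 0.0, 1.0]], 'k1': 0.0014, 'tool_from_camera': [[0.0006, -0.9627, -0.2706, 0.0693], [1.0, 0.0006, 0.0003, 0.0011], [-0.0001, -0.2706, 0.9627, -0.1284], [0.0, 0.0, 0.0, 1.0]]}
{'time_s': 0.1, 'q': [-1.33, 0.0533, 1.6142, 0.0, 1.476, -0.119], 'qvel': [0.001, -0.0011, -0.0032, 0.0001, -0.0003, 0.0014], 'tau': [-0.0004, -39.4902, -37.1363, -0.0002, 0.004, -0.0], 'position': [0.2199, -0.5844, 0.2442], 'orientation': [-0.001, 0.9839, 0.1789, -0.0], 'contact_force': [-0.1707, 0.3532, 0.0227], 'torque': [-0.0171, -0.0144, 0.0573], 'finger_force': 0.0, 'width': 0.0855}
```

View pics/top0.png

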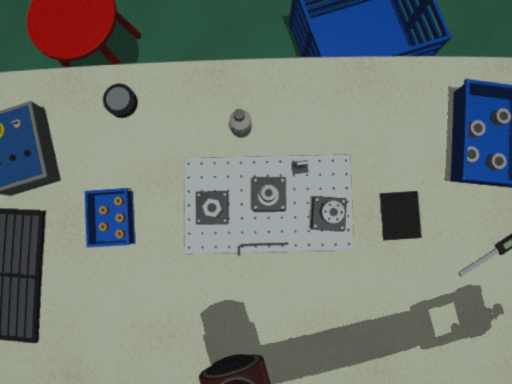

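View pics/scene0.png

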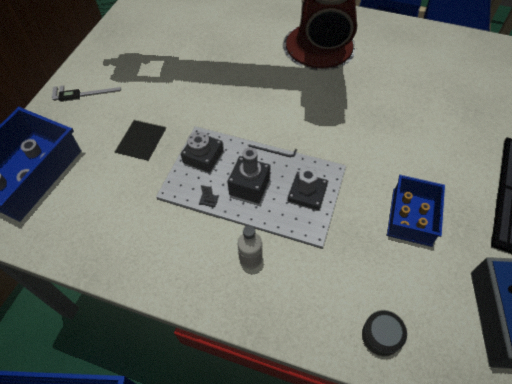

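The top view shows hex at (212,208), sleeve at (268,190), cap at (333,211) and the mat at (400,215). By apparent size, the hex stands on the low block, the sleeve on the high one and the cap on the mid one. I'll measure this from crops.

```bash
cat > h.py <<'E'
from station import bot
import cv2,numpy as np
from scipy.spatial.transform import Rotation as Ro
def cam(n,st=None):
    c=bot.calibration(n); K=np.array(c["mtx"]);k1=c["k1"]
    if n=="wrist":
        st=st or bot.read_state(); q=st["orientation"]
        T=np.eye(4);T[:3,:3]=Ro.from_quat([q[1],q[2],q[3],q[0]]).as_matrix();T[:3,3]=st["position"]
        W=np.linalg.inv(T@np.array(c["tool_from_camera"]));R,t=W[:3,:3],W[:3,3]
    else: R,t=np.array(c["R"]),np.array(c["t"])
    return K,np.array([k1,0,0,0,0.]),R,t
def proj(c,X):
    K,d,R,t=c;return cv2.projectPoints(np.array(X,float).reshape(-1,3),cv2.Rodrigues(R)[0],t,K,d)[0].reshape(-1,2)
def unproj(c,uv,z):
    K,d,R,t=c;p=cv2.undistortPoints(np.array(uv,float).reshape(-1,1,2),K,d).reshape(-1,2)
    r=np.c_[p,np.ones(len(p))]@R;C=-R.T@t;return (C+r*((z-C[2])/r[:,2])[:,None])
def yaw(st):
    w,x,y,z=st["orientation"];return 2*np.arctan2(y,x)
E
python3 - <<'E'
from h import *
im=cv2.imread("pics/top0.png")
cv2.imwrite("pics/top_crop.png",cv2.resize(im[150:260,180:360],None,fx=4.4,fy=4.4,interpolation=cv2.INTER_CUBIC))
c=cam("top")
for n,uv,z in [("hex",(211.5,208),.082),("sleeve",(268,190),.142),("cap",(333.5,211.5),.082),("mat",(400.5,215.5),.004)]:print(n,unproj(c,[uv],z).round(4))
E
```

```text
hex [[0.5567 0.1047 0.082 ]]
sleeve [[ 0.5893 -0.0275  0.142 ]]
cap [[ 0.5405 -0.1806  0.082 ]]
mat [[ 0.5289 -0.3636  0.004 ]]
```

View pics/top_crop.png

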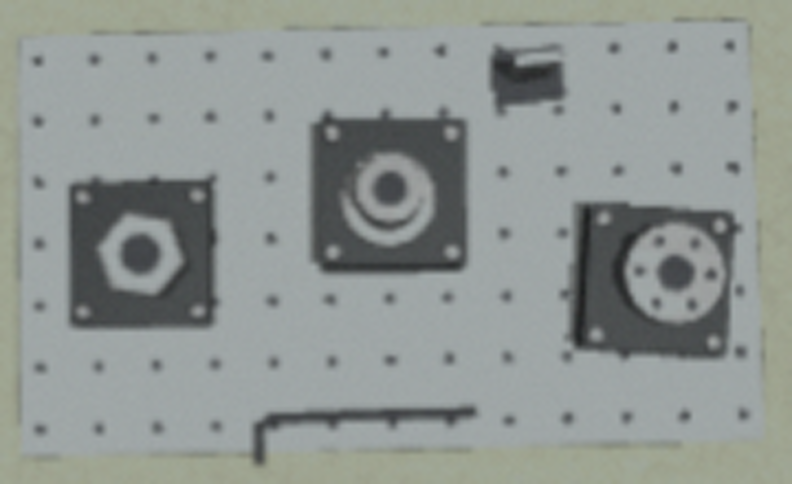

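Next I'll turn the tool square to the world and move toward the cap.

>>> drive_tool:
  deltas:
    - [[0,0,0],[0,0,0.18],1]
    - [[0,0,0],[0,0,0.18],1]
    - [[3.5,-4.5,0],[0,0,0],1]
    - [[3.5,-4.5,0],[0,0,0],1]
    - [[3.5,-4.5,0],[0,0,0],1]
    - [[3.5,-4.5,0],[0,0,0],1]
    - [[3.5,-4.5,0],[0,0,0],1]
    - [[3.5,-4.5,0],[0,0,0],1]
    - [[3.5,-4.5,0],[0,0,0],1]
    - [[3.5,-4.5,0],[0,0,0],1]

```text
time_s: 1.35
position: [0.5008, -0.2232, 0.2449]
orientation: [-0.0, 1.0, -0.0, -0.0]
contact_force: [-0.3, -0.4, -0.6]
width: 0.0849
finger_force: 0.0
```

>>> drive_tool:
  deltas:
    - [[4,-4.5,0],[0,0,0],1]
    - [[0,0,0],[0,0,0],1]

```text
time_s: 1.6
position: [0.5416, -0.1768, 0.2446]
orientation: [-0.001, 1.0, 0.003, -0.0]
contact_force: [0.7, 0.1, 0.1]
width: 0.0856
finger_force: 0.0
```

```bash
cat > grab.py <<'E'
import sys,json
from h import *
st=bot.read_state();im=bot.grab_frame("wrist");n=sys.argv[1]
cv2.imwrite(f"pics/{n}.png",cv2.cvtColor(im,cv2.COLOR_RGB2BGR))
json.dump({k:np.array(st[k]).tolist() for k in("position","orientation")},open(f"{n}.json","w"))
print(st["time_s"],st["position"],st["qvel"])
E
python3 grab.py wA
```

```text
1.6 [ 0.54159505 -0.176776    0.2446166 ] [-0.06715195 -0.01811883  0.02119975 -0.03380908  0.00796139 -0.02530869]
```

View pics/wA.png

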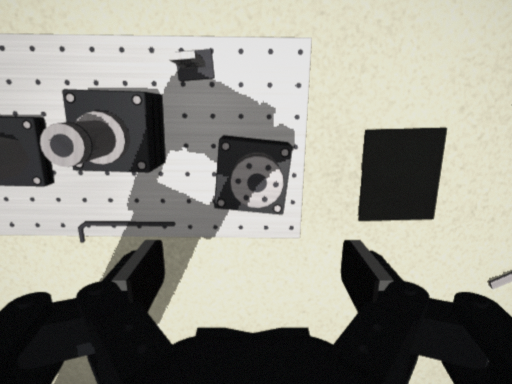

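Run:
```python
import cv2
im=cv2.imread("pics/wA.png")
g=cv2.convertScaleAbs(cv2.resize(im[75:225,0:305],None,fx=2.6,fy=2.6,interpolation=cv2.INTER_CUBIC),alpha=1.6,beta=10)
cv2.imwrite("pics/wAc.png",g)
```

```text
(no output)
```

View pics/wAc.png

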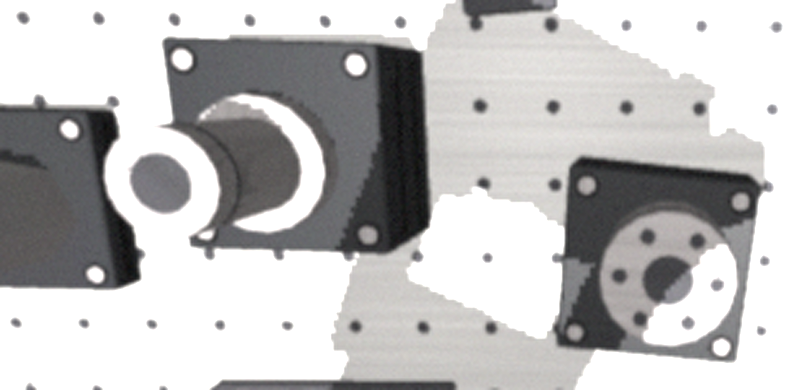

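Run:
```python
from h import *
import json
c=cam("wrist",json.load(open("wA.json")))
f=lambda p:(np.array(p)+.5)/2.6-.5+[0,75]
s=unproj(c,f([(586,185),(740,202),(721,347),(573,332)]),.052);print(s.round(4),s.mean(0))
print("yaw",np.arctan2(*(s[0]-s[1])[[0,1]])*57.3,[np.linalg.norm(s[i]-s[i-1]).round(4) for i in range(4)])
print("cap",unproj(c,f([(668,279)]),.082))
s=unproj(c,f([(181,60),(355,64),(368,235)]),.072);print("high",s.round(4),(s[0]+s[2])/2,[np.linalg.norm(s[i]-s[i-1]).round(4) for i in (1,2)])
s=unproj(c,f([(69,129),(95,273)]),.032);print("low",s.round(4),np.linalg.norm(s[0]-s[1]))
s=unproj(c,[(365,129),(446.5,127),(435,219),(359.5,220)],.004);print("mat",s.round(4),s.mean(0))
```

```text
[[ 0.5721 -0.148   0.052 ]
 [ 0.5655 -0.2117  0.052 ]
 [ 0.5021 -0.2057  0.052 ]
 [ 0.5085 -0.1412  0.052 ]] [ 0.53706555 -0.17665459  0.052     ]
yaw 5.929774935183843 [np.float64(0.064), np.float64(0.064), np.float64(0.0637), np.float64(0.0648)]
cap [[ 0.53985832 -0.1817694   0.082     ]]
high [[ 0.6197 -0.0007  0.072 ]
 [ 0.6187 -0.065   0.072 ]
 [ 0.5545 -0.0637  0.072 ]] [ 0.58707505 -0.03224195  0.072     ] [np.float64(0.0643), np.float64(0.0643)]
low [[0.5922 0.0754 0.032 ]
 [0.5287 0.0763 0.032 ]] 0.06352070130926343
mat [[ 0.5876 -0.3136  0.004 ]
 [ 0.5906 -0.4118  0.004 ]
 [ 0.4721 -0.4183  0.004 ]
 [ 0.47   -0.3192  0.004 ]] [ 0.53006604 -0.36572309  0.004     ]
```

Run:
```python
from h import *
print(bot.finger_overhang,[a for a in dir(bot) if a[0]!='_'])
c=bot.calibration("wrist");M=np.linalg.inv(np.array(c["tool_from_camera"]))
K=np.array(c["mtx"])
for z in(-.005,.001,.007,.014):
    for x in (.011,-.011):
        p=M@[x,.0425,z,1];p=K@p[:3];print(z,x,(p[:2]/p[2]).round(1))
```

```text
0.014 ['Unreachable', 'calibration', 'finger_overhang', 'finish_job', 'grab_frame', 'read_state']
-0.005 0.011 [344.5 243.2]
-0.005 -0.011 [340.6 286. ]
0.001 0.011 [340.7 237.7]
0.001 -0.011 [337.1 279. ]
0.007 0.011 [337.2 232.6]
0.007 -0.011 [333.9 272.5]
0.014 0.011 [333.5 227.1]
0.014 -0.011 [330.4 265.5]
```

>>> drive_tool:
  deltas:
    - [[-0.2,0.5,3],[0,0,0],1]
    - [[0,0,3],[0,0,0],1]
    - [[0,0,3],[0,0,0],1]
    - [[0,0,2.5],[0,0,0],1]
    - [[0,0,2],[0,0,0],1]
    - [[0,0,2],[0,0,0],1]
    - [[0,0,0],[0,0,0],1]
    - [[0,0,0],[0,0,0],1]

```text
time_s: 2.65
position: [0.5387, -0.1854, 0.0911]
orientation: [0.0, 1.0, -0.0, 0.001]
contact_force: [0.8, 0.2, -0.3]
width: 0.0852
finger_force: 0.0
```

>>> drive_tool:
  deltas:
    - [[0.1,-0.35,1.0],[0,0,0],1]
    - [[0,0,1.0],[0,0,0],1]
    - [[0,0,0.7],[0,0,0],1]
    - [[0,0,0],[0,0,0],1]
    - [[0,0,0],[0,0,0],0.4]
    - [[0,0,0],[0,0,0],0.0]
    - [[0,0,0],[0,0,0],-1]
    - [[0,0,0],[0,0,0],-1]
    - [[0,0,0],[0,0,0],-1]
    - [[0,0,0],[0,0,0],-1]

```text
time_s: 3.9
position: [0.5397, -0.1817, 0.0642]
orientation: [0.0, 1.0, -0.0, 0.001]
contact_force: [0.2, 0.5, 5.6]
width: 0.0524
finger_force: 64.2
```

```bash
python3 grab.py wB
```

```text
3.9 [ 0.53973732 -0.18169861  0.06415325] [ 2.01092177e-03  3.73995857e-04 -1.77936127e-03 -6.62321513e-05
 -6.59000986e-04 -9.40602313e-04]
```

View pics/wB.png

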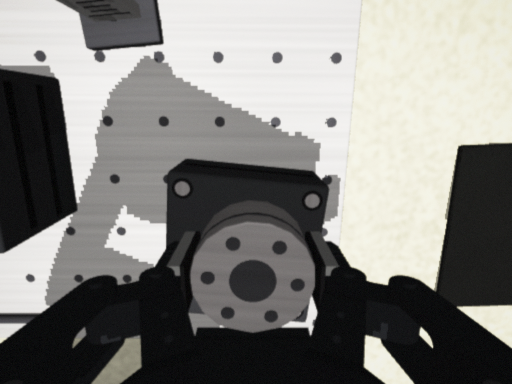

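The cap is held, with its bore centre at (253,281). I'll park it on the mat.

>>> drive_tool:
  deltas:
    - [[0,0,-1],[0,0,0],-1]
    - [[0,0,-3],[0,0,0],-1]
    - [[-0.25,4.6,0],[0,0,0],-1]
    - [[-0.25,4.6,0],[0,0,0],-1]
    - [[-0.25,4.6,0],[0,0,0],-1]
    - [[-0.25,4.6,0],[0,0,0],-1]
    - [[0,0,3],[0,0,0],-1]
    - [[0,0,3],[0,0,0],-1]
    - [[0,0,1.5],[0,0,0],-1]
    - [[0,0,0],[0,0,0],-1]

```text
time_s: 5.2
position: [0.5278, -0.3643, 0.0262]
orientation: [-0.001, 1.0, -0.0, -0.002]
contact_force: [-0.6, 0.6, -3.0]
width: 0.0522
finger_force: 64.0
```

Run:
```python
from h import *
import json
print(unproj(cam("wrist",json.load(open("wB.json"))),[(253,281)],.082))
```

```text
[[ 0.53947661 -0.18286729  0.082     ]]
```

>>> drive_tool:
  deltas:
    - [[0,0,0.4],[0,0,0],-1]
    - [[0,0,0.3],[0,0,0],-1]
    - [[0,0,0],[0,0,0],-1]
    - [[0,0,0],[0,0,0],-1]

```text
time_s: 5.7
position: [0.5293, -0.3657, 0.0218]
orientation: [0.0, 1.0, -0.0, 0.0]
contact_force: [-0.2, 0.1, -4.4]
width: 0.0528
finger_force: 64.0
```

>>> drive_tool:
  deltas:
    - [[0,0,0.2],[0,0,0],-1]
    - [[0,0,0.2],[0,0,0],-1]
    - [[0,0,0.1],[0,0,0],-1]
    - [[0,0,0.1],[0,0,0],-1]
    - [[0,0,0],[0,0,0],-1]
    - [[0,0,0],[0,0,0],-1]

```text
time_s: 6.45
position: [0.5289, -0.3654, 0.0162]
orientation: [-0.0, 1.0, -0.0, -0.0]
contact_force: [-4.7, 2.9, 3.7]
width: 0.0522
finger_force: 65.0
```

>>> drive_tool:
  deltas:
    - [[0,0,0],[0,0,0],-0.2]
    - [[0,0,0],[0,0,0],0.3]
    - [[0,0,0],[0,0,0],1]
    - [[0,0,0],[0,0,0],1]
    - [[0,0,0],[0,0,0],1]
    - [[0,0,-2],[0,0,0],1]
    - [[0,0,-5],[0,0,0],1]
    - [[0,0,-5.5],[0,0,0],1]
    - [[0,-2,-5.5],[0,0,0],1]
    - [[0,-5,-4],[0,0,0],1]

```text
time_s: 7.7
position: [0.5298, -0.2979, 0.2398]
orientation: [0.002, 1.0, -0.001, 0.003]
contact_force: [1.2, -0.1, -0.1]
width: 0.0857
finger_force: 0.0
```

>>> drive_tool:
  deltas:
    - [[0.3,-6,0],[0,0,0],1]
    - [[0.5,-6,0],[0,0,0],1]
    - [[0.5,-6,0],[0,0,0],1]
    - [[0.5,-6,0],[0,0,0],1]
    - [[0.5,-6,0],[0,0,0],1]
    - [[0.5,-6,0],[0,0,0],1]
    - [[0,-4,0],[0,0,0],1]
    - [[0,0,0],[0,0,0],1]
    - [[0,0,0],[0,0,0],1]

```text
time_s: 8.82
position: [0.5573, 0.1029, 0.2354]
orientation: [0.0, 1.0, -0.0, 0.001]
contact_force: [0.2, -0.4, -0.8]
width: 0.0852
finger_force: 0.0
```

```bash
python3 grab.py wC
```

```text
8.825 [0.55730667 0.10290416 0.23535584] [-0.02268345  0.00396751  0.0051791   0.00038957 -0.0031266   0.00180439]
```

View pics/wC.png

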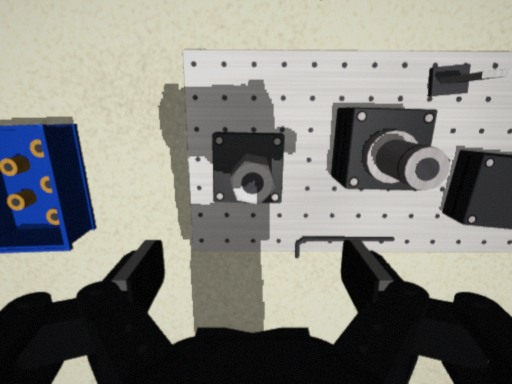

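Run:
```python
import cv2
im=cv2.imread("pics/wC.png")
g=cv2.convertScaleAbs(cv2.resize(im[95:220,205:455],None,fx=3.2,fy=3.2,interpolation=cv2.INTER_CUBIC),alpha=1.8,beta=0)
cv2.imwrite("pics/wCc.png",g)
```

```text
(no output)
```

View pics/wCc.png

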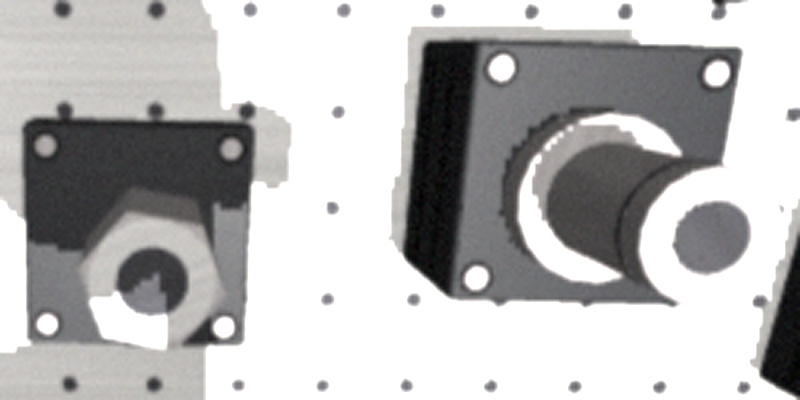

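Run:
```python
from h import *
import json
c=cam("wrist",json.load(open("wC.json")))
f=lambda p:(np.array(p)+.5)/3.2-.5+[205,95]
s=unproj(c,f([(45,146),(231,150),(224,327),(47,324)]),.032);print("low",s.mean(0),[np.linalg.norm(s[i]-s[i-1]).round(4) for i in range(4)])
h=unproj(c,f([(80,270),(128,211),(200,220),(225,291),(166,349),(98,338)]),.082)
ctr=unproj(c,f([(152,279)]),.082)[0];print("hex",h.mean(0),ctr)
d=h-ctr;a=np.degrees(np.arctan2(d[:,1],d[:,0]));print("corner az",a.round(1),(a%60).round(1),np.linalg.norm(d,axis=1).round(4))
print("sleeve",unproj(c,f([(712,237)]),.142))
s=unproj(c,f([(501,69),(717,73),(476,278)]),.072);print("high",(s[1]+s[2])/2,[np.linalg.norm(s[i]-s[i-1]).round(4) for i in (1,2)])
```

```text
low [0.56066374 0.1075495  0.032     ] [np.float64(0.0639), np.float64(0.0641), np.float64(0.0636), np.float64(0.0642)]
hex [0.55777031 0.10293423 0.082     ] [0.55828397 0.10214734 0.082     ]
corner az [  82.7   19.   -38.3  -99.6 -169.   138.4] [22.7 19.  21.7 20.4 11.  18.4] [0.022  0.022  0.0231 0.0226 0.0227 0.0251]
sleeve [[ 0.58314007 -0.03006134  0.142     ]]
high [ 0.58750911 -0.03254907  0.072     ] [np.float64(0.0642), np.float64(0.0907)]
```

>>> drive_tool:
  deltas:
    - [[0.1,0,0],[0,0,-0.179],1]
    - [[0,0,0],[0,0,-0.179],1]
    - [[0,0,4],[0,0,0],1]
    - [[0,0,4],[0,0,0],1]
    - [[0,0,4],[0,0,0],1]
    - [[0,0,1],[0,0,0],1]
    - [[0,0,0],[0,0,0],1]
    - [[0,0,0],[0,0,0],1]

```text
time_s: 9.88
position: [0.5598, 0.103, 0.1068]
orientation: [0.0, 0.984, 0.178, 0.002]
contact_force: [0.5, 0.4, 0.7]
width: 0.0854
finger_force: 0.0
```

>>> drive_tool:
  deltas:
    - [[-0.18,0,2.4],[0,0,0],1]
    - [[0,0,2],[0,0,0],1]
    - [[0,0,1],[0,0,0],1]
    - [[0,0,0],[0,0,0],1]
    - [[0,0,0],[0,0,0],0.2]
    - [[0,0,0],[0,0,0],0]
    - [[0,0,0],[0,0,0],-1]
    - [[0,0,0],[0,0,0],-1]
    - [[0,0,0],[0,0,0],-1]
    - [[0,0,0],[0,0,0],-1]

```text
time_s: 11.12
position: [0.5571, 0.1029, 0.0513]
orientation: [-0.0, 0.984, 0.178, 0.001]
contact_force: [-1.0, 1.3, 5.5]
width: 0.0394
finger_force: 61.7
```

```bash
python3 grab.py wD
```

```text
11.125 [0.55712882 0.10290446 0.05132553] [-8.35967905e-04  2.31775294e-05  4.18864794e-04 -4.94837651e-04
 -1.28479509e-04  3.43637676e-04]
```

View pics/wD.png

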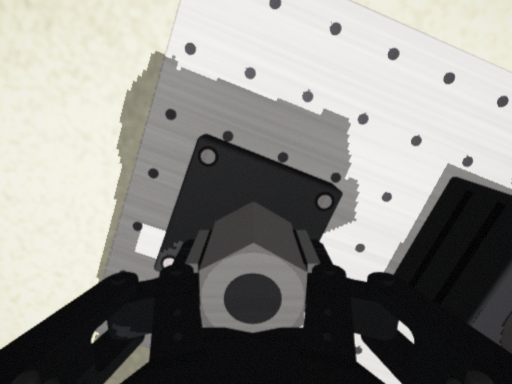

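>>> drive_tool:
  deltas:
    - [[0,0,-1],[0,0,0],-1]
    - [[0,0,-4],[0,0,0],-1]
    - [[0,0,-4.5],[0,0,0],-1]
    - [[0,0,-4],[0,0,0],-1]
    - [[0,0,0],[0,0,0.179],-1]
    - [[0,0,0],[0,0,0.179],-1]
    - [[-0.4,5,0],[0,0,0],-1]
    - [[-0.4,6,0],[0,0,0],-1]
    - [[-0.4,6,0],[0,0,0],-1]
    - [[-0.4,6,0],[0,0,0],-1]

```text
time_s: 12.42
position: [0.5389, -0.1289, 0.1838]
orientation: [-0.0, 1.0, 0.0, -0.001]
contact_force: [0.7, 0.8, -4.8]
width: 0.0393
finger_force: 62.5
```

Run:
```python
from h import *
import json
s=json.load(open("wD.json"));X=unproj(cam("wrist",s),[(252.5,297.5)],.082)[0]
w,x,y,z=s["orientation"];print(X,Ro.from_quat([x,y,z,w]).inv().apply(X-s["position"]))
```

```text
[0.55818145 0.10227191 0.082     ] [ 0.00080773  0.00095918 -0.03067342]
```

>>> drive_tool:
  deltas:
    - [[-0.3,5,0],[0,0,0],-1]
    - [[0,0,3],[0,0,0],-1]
    - [[0,0,4],[0,0,0],-1]
    - [[0,0,3],[0,0,0],-1]
    - [[0,0,0],[0,0,0],-1]
    - [[0,0,0],[0,0,0],-1]

```text
time_s: 13.18
position: [0.5377, -0.1775, 0.0861]
orientation: [0.0, 1.0, -0.0, 0.0]
contact_force: [0.3, -0.9, -4.2]
width: 0.0394
finger_force: 62.8
```

Now .0861 → .0713: down about 14.8 mm, in fine steps at the end.

>>> drive_tool:
  deltas:
    - [[-0.1,-0.05,0.7],[0,0,0],-1]
    - [[0,0,0.4],[0,0,0],-1]
    - [[0,0,0.2],[0,0,0],-1]
    - [[0,0,0.1],[0,0,0],-1]
    - [[0,0,0.05],[0,0,0],-1]
    - [[0,0,0],[0,0,0],-1]
    - [[0,0,0],[0,0,0],-1]

```text
time_s: 14.05
position: [0.5365, -0.1769, 0.0714]
orientation: [-0.0, 1.0, -0.0, -0.0]
contact_force: [-4.0, 1.8, 0.8]
width: 0.0393
finger_force: 63.3
```

>>> drive_tool:
  deltas:
    - [[0,0,0],[0,0,0],-0.4]
    - [[0,0,0],[0,0,0],0.2]
    - [[0,0,0],[0,0,0],1]
    - [[0,0,0],[0,0,0],1]
    - [[0,0,0],[0,0,0],1]
    - [[0,0,-3],[0,0,0],1]
    - [[0,0,-6],[0,0,0],1]
    - [[0,0,-6],[0,0,0],1]
    - [[0.5,-3,-5],[0,0,0],1]
    - [[1,-5,0],[0,0,0],1]

```text
time_s: 15.3
position: [0.5541, -0.0978, 0.2778]
orientation: [0.002, 1.0, -0.002, 0.006]
contact_force: [1.3, 0.3, -0.3]
width: 0.0854
finger_force: 0.0
```

>>> drive_tool:
  deltas:
    - [[1.5,-5,0],[0,0,0],1]
    - [[1.5,-1.5,0],[0,0,0],1]
    - [[0,0,0],[0,0,0],1]
    - [[0,0,0],[0,0,0],1]

```text
time_s: 15.8
position: [0.5813, -0.0329, 0.2705]
orientation: [0.0, 1.0, -0.001, -0.0]
contact_force: [-0.2, -0.4, 0.1]
width: 0.0852
finger_force: 0.0
```

```bash
python3 grab.py wE; python3 -c "
import cv2
im=cv2.imread('pics/wE.png')
cv2.imwrite('pics/wEc.png',cv2.convertScaleAbs(cv2.resize(im[80:280,180:440],None,fx=3,fy=3,interpolation=cv2.INTER_CUBIC),alpha=1.6))"
```

```text
15.8 [ 0.58131609 -0.03287112  0.2704961 ] [-0.01228672 -0.00817857  0.00416417  0.00145682  0.00084636  0.00122697]
```

View pics/wEc.png

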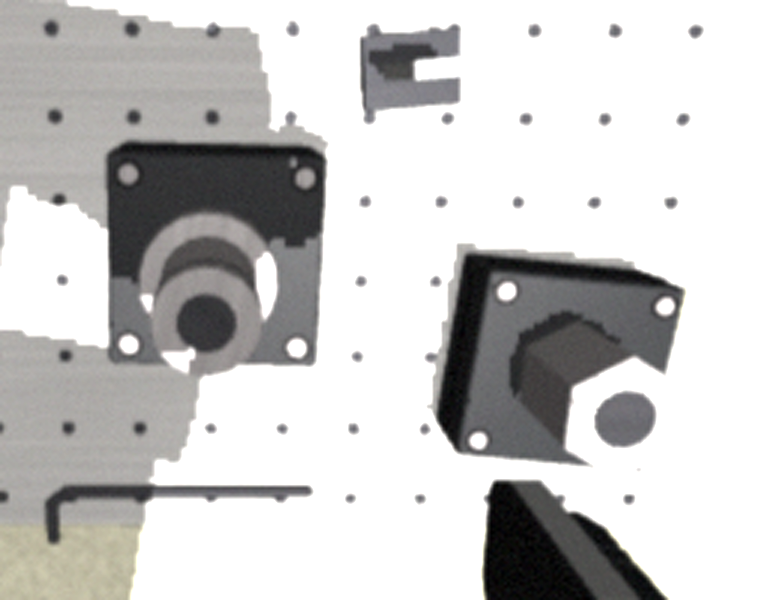

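Run:
```python
from h import *
import json
c=cam("wrist",json.load(open("wE.json")))
f=lambda p:(np.array(p)+.5)/3-.5+[180,80]
print("sleeve",unproj(c,f([(206,324)]),.142))
print("high",unproj(c,f([(128,174),(304,178),(296,348),(128,345)]),.072).mean(0))
print("hex",unproj(c,f([(626,419)]),.102)," mid",unproj(c,f([(665,307),(478,440)]),.052).mean(0))
```

```text
sleeve [[ 0.582732   -0.03023302  0.142     ]]
high [ 0.58732269 -0.03233281  0.072     ]
hex [[ 0.53724214 -0.17809445  0.102     ]]  mid [ 0.5372361  -0.17703571  0.052     ]
```

>>> drive_tool:
  deltas:
    - [[0.15,-0.25,3],[0,0,0],1]
    - [[0,0,4],[0,0,0],1]
    - [[0,0,4],[0,0,0],1]
    - [[0,0,2],[0,0,0],1]
    - [[0,0,0],[0,0,0],1]
    - [[0,0,0],[0,0,0],1]

```text
time_s: 16.6
position: [0.5842, -0.0299, 0.1429]
orientation: [0.0, 1.0, -0.0, 0.002]
contact_force: [-0.0, 0.9, 0.9]
width: 0.086
finger_force: 0.0
```

>>> drive_tool:
  deltas:
    - [[-0.12,0,2],[0,0,0],1]
    - [[0,0,1.3],[0,0,0],1]
    - [[0,0,0.5],[0,0,0],1]
    - [[0,0,0],[0,0,0],0.4]
    - [[0,0,0],[0,0,0],0]
    - [[0,0,0],[0,0,0],-0.1]
    - [[0,0,0],[0,0,0],-1]
    - [[0,0,0],[0,0,0],-1]
    - [[0,0,0],[0,0,0],-1]
    - [[0,0,0],[0,0,0],-1]

```text
time_s: 17.85
position: [0.5823, -0.0293, 0.1036]
orientation: [-0.0, 1.0, -0.0, 0.001]
contact_force: [-0.6, 1.0, 5.0]
width: 0.0326
finger_force: 59.9
```

>>> drive_tool:
  deltas:
    - [[0,0,-1],[0,0,0],-1]
    - [[0,0,-3],[0,0,0],-1]
    - [[-0.5,-3,0],[0,0,0],-1]
    - [[-0.6,-4,0],[0,0,0],-1]
    - [[-0.6,-4,0],[0,0,0],-1]
    - [[-0.6,-2.7,0],[0,0,0],-1]
    - [[0,0,3],[0,0,0],-1]
    - [[0,0,3],[0,0,0],-1]
    - [[0,0,0],[0,0,0],-1]
    - [[0,0,0],[0,0,0],-1]

```text
time_s: 19.1
position: [0.5589, 0.1075, 0.0832]
orientation: [0.0, 1.0, -0.0, -0.0]
contact_force: [0.2, -0.2, -4.4]
width: 0.0322
finger_force: 60.3
```

>>> drive_tool:
  deltas:
    - [[0.13,0,1],[0,0,0],-1]
    - [[0,0,0.5],[0,0,0],-1]
    - [[0,0,0.25],[0,0,0],-1]
    - [[0,0,0.1],[0,0,0],-1]
    - [[0,0,0.05],[0,0,0],-1]
    - [[0,0,0],[0,0,0],-1]
    - [[0,0,0],[0,0,0],-1]

```text
time_s: 19.98
position: [0.5602, 0.1077, 0.064]
orientation: [-0.0, 1.0, -0.0, 0.0]
contact_force: [-0.2, 0.5, -4.8]
width: 0.0323
finger_force: 60.3
```

>>> drive_tool:
  deltas:
    - [[0,0,0.05],[0,0,0],-1]
    - [[0,0,0.05],[0,0,0],-1]
    - [[0,0,0],[0,0,0],-1]
    - [[0,0,0],[0,0,0],-1]

```text
time_s: 20.48
position: [0.5603, 0.1077, 0.0637]
orientation: [0.0, 1.0, -0.0, 0.0]
contact_force: [-4.8, -1.0, 5.0]
width: 0.0321
finger_force: 60.7
```

>>> drive_tool:
  deltas:
    - [[0,0,0],[0,0,0],-0.4]
    - [[0,0,0],[0,0,0],0.2]
    - [[0,0,0],[0,0,0],1]
    - [[0,0,0],[0,0,0],1]
    - [[0,0,0],[0,0,0],1]
    - [[0,0,-3],[0,0,0],1]
    - [[0,0,-6],[0,0,0],1]
    - [[0,0,-6],[0,0,0],1]
    - [[-0.3,4,-3],[0,0,0],1]
    - [[-0.3,6,0],[0,0,0],1]

```text
time_s: 21.72
position: [0.556, 0.0074, 0.2476]
orientation: [0.0, 1.0, 0.002, 0.004]
contact_force: [0.2, -0.2, -0.9]
width: 0.085
finger_force: 0.0
```

>>> drive_tool:
  deltas:
    - [[-0.4,6,0],[0,0,0],1]
    - [[-0.4,6,0],[0,0,0],1]
    - [[-0.4,6,0],[0,0,0],1]
    - [[-0.4,6,0],[0,0,0],1]
    - [[-0.4,6,0],[0,0,0],1]
    - [[-0.4,6,0],[0,0,0],1]
    - [[0,1.4,0],[0,0,0],1]
    - [[0,0,0],[0,0,0],1]
    - [[0,0,0],[0,0,0],1]

```text
time_s: 22.85
position: [0.5304, -0.3649, 0.2428]
orientation: [-0.0, 1.0, 0.001, -0.0]
contact_force: [-0.2, 0.0, 0.4]
width: 0.0855
finger_force: 0.0
```

```bash
python3 grab.py wF
```

```text
22.85 [ 0.53036533 -0.36488771  0.24278452] [ 0.00976241 -0.00852172  0.00438079 -0.00075823 -0.00178744 -0.00104764]
```

View pics/wF.png

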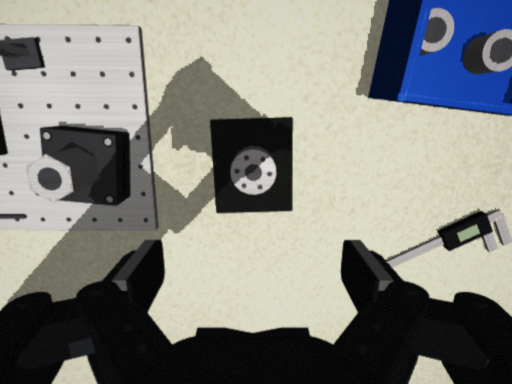

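Run:
```python
from h import *
import json
print(unproj(cam("wrist",json.load(open("wF.json"))),[(254,171.7)],.034))
```

```text
[[ 0.52962193 -0.36752559  0.034     ]]
```

>>> drive_tool:
  deltas:
    - [[0,0,4],[0,0,0],1]
    - [[0,0,5],[0,0,0],1]
    - [[0,0,5],[0,0,0],1]
    - [[0,0,3],[0,0,0],1]
    - [[0,0,0],[0,0,0],1]
    - [[0,0,0],[0,0,0],1]

```text
time_s: 23.65
position: [0.5312, -0.3663, 0.0748]
orientation: [0.001, 1.0, 0.0, 0.001]
contact_force: [-0.3, -0.1, 1.2]
width: 0.0853
finger_force: 0.0
```

>>> drive_tool:
  deltas:
    - [[-0.17,0,3],[0,0,0],1]
    - [[0,0,2],[0,0,0],1]
    - [[0,0,0.8],[0,0,0],1]
    - [[0,0,0],[0,0,0],1]
    - [[0,0,0],[0,0,0],0.4]
    - [[0,0,0],[0,0,0],0.2]
    - [[0,0,0],[0,0,0],-1]
    - [[0,0,0],[0,0,0],-1]
    - [[0,0,0],[0,0,0],-1]
    - [[0,0,0],[0,0,0],-1]

```text
time_s: 24.9
position: [0.5291, -0.3668, 0.0164]
orientation: [0.0, 1.0, -0.0, 0.001]
contact_force: [-0.3, 1.1, 5.9]
width: 0.0526
finger_force: 63.8
```

>>> drive_tool:
  deltas:
    - [[0,0,-1],[0,0,0],-1]
    - [[0,0,-4],[0,0,0],-1]
    - [[0,0,-6],[0,0,0],-1]
    - [[0,0,-4.5],[0,0,0],-1]
    - [[1,-5,0],[0,0,0],-1]
    - [[1,-6,0],[0,0,0],-1]
    - [[1,-6,0],[0,0,0],-1]
    - [[1,-6,0],[0,0,0],-1]
    - [[1,-6,0],[0,0,0],-1]
    - [[0.7,-4.4,0],[0,0,0],-1]

```text
time_s: 26.15
position: [0.5846, -0.0299, 0.169]
orientation: [-0.0, 1.0, 0.001, -0.001]
contact_force: [0.9, -0.7, -3.7]
width: 0.0523
finger_force: 64.2
```

>>> drive_tool:
  deltas:
    - [[0,0,2],[0,0,0],-1]
    - [[0,0,3],[0,0,0],-1]
    - [[0,0,1.5],[0,0,0],-1]
    - [[0,0,0],[0,0,0],-1]
    - [[0,0,0],[0,0,0],-1]

```text
time_s: 26.78
position: [0.586, -0.033, 0.1058]
orientation: [0.0, 1.0, -0.0, 0.001]
contact_force: [-1.2, 0.9, -3.3]
width: 0.0523
finger_force: 64.2
```

Down .1058 → .0846 (21.2 mm).

>>> drive_tool:
  deltas:
    - [[0.08,-0.07,1.2],[0,0,0],-1]
    - [[0,0,0.5],[0,0,0],-1]
    - [[0,0,0.2],[0,0,0],-1]
    - [[0,0,0.1],[0,0,0],-1]
    - [[0,0,0.05],[0,0,0],-1]
    - [[0,0,0],[0,0,0],-1]
    - [[0,0,0],[0,0,0],-1]

```text
time_s: 27.65
position: [0.5863, -0.0317, 0.0845]
orientation: [0.0, 1.0, -0.0, 0.0]
contact_force: [0.6, 0.3, -4.3]
width: 0.0527
finger_force: 64.3
```

>>> drive_tool:
  deltas:
    - [[0,0,0.05],[0,0,0],-1]
    - [[0,0,0.05],[0,0,0],-1]
    - [[0,0,0],[0,0,0],-1]
    - [[0,0,0],[0,0,0],-1]

```text
time_s: 28.15
position: [0.5864, -0.0317, 0.0844]
orientation: [0.0, 1.0, -0.0, 0.0]
contact_force: [-5.3, 1.2, 6.2]
width: 0.0523
finger_force: 64.8
```

It's touching, so I'll release, lift away and check.

>>> drive_tool:
  deltas:
    - [[0,0,0],[0,0,0],-0.2]
    - [[0,0,0],[0,0,0],0.4]
    - [[0,0,0],[0,0,0],1]
    - [[0,0,0],[0,0,0],1]
    - [[0,0,0],[0,0,0],1]
    - [[0,0,-3],[0,0,0],1]
    - [[0,0,-6],[0,0,0],1]
    - [[0,0,-6],[0,0,0],1]
    - [[0,0,0],[0,0,0],1]
    - [[0,0,0],[0,0,0],1]

```text
time_s: 29.4
position: [0.586, -0.0316, 0.2331]
orientation: [0.0, 1.0, -0.0, 0.0]
contact_force: [-0.5, 0.9, -1.2]
width: 0.0856
finger_force: 0.0
```

```bash
python3 grab.py wG; python3 -c "
import cv2
im=cv2.imread('pics/wG.png')
cv2.imwrite('pics/wGc.png',cv2.convertScaleAbs(cv2.resize(im[70:260,100:420],None,fx=2.5,fy=2.5,interpolation=cv2.INTER_CUBIC),alpha=1.5))"
```

```text
29.4 [ 0.5860467  -0.03163269  0.23308991] [ 0.00019134  0.02488881  0.03906256 -0.00118985  0.00287384  0.00068646]
```

View pics/wGc.png

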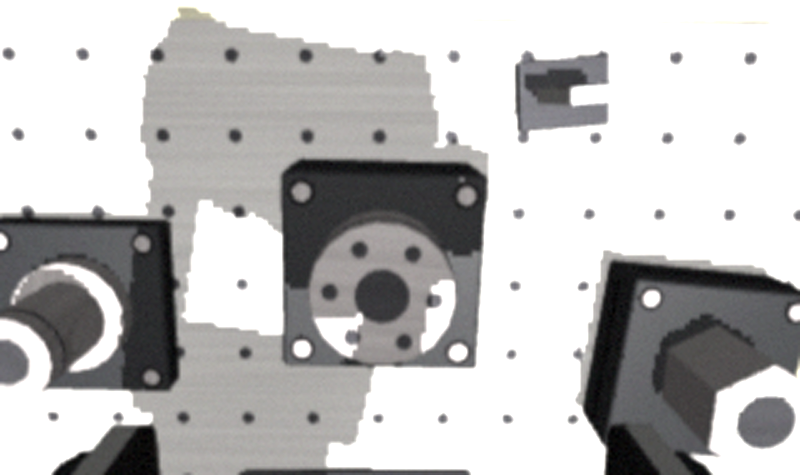

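Run:
```python
from h import *
import json
c=cam("wrist",json.load(open("wG.json")))
f=lambda p:(np.array(p)+.5)/2.5-.5+[100,70]
print("cap",unproj(c,f([(382,297)]),.102),"high",unproj(c,f([(302,192),(466,196),(457,352),(302,349)]),.072).mean(0))
print("hex",unproj(c,f([(767,422)]),.102))
print("sleeve",unproj(c,f([(6,362)]),.102),"low",unproj(c,f([(0,242),(152,377)]),.032).mean(0))
```

```text
cap [[ 0.58610273 -0.03265192  0.102     ]] high [ 0.58732659 -0.03255574  0.072     ]
hex [[ 0.53729407 -0.17813159  0.102     ]]
sleeve [[0.56117724 0.10616203 0.102     ]] low [0.56047568 0.10713272 0.032     ]
```

All three are centred within about 1.5 mm and the gripper is clear, so I'll hand in.

```bash
python3 -c "
from station import bot
print(bot.finish_job())"
```

```text
the job is handed in; nothing more can be done
None
```

The job is handed in after about 29 s of the 112 s allowed: the sleeve stands on the low block, the hex coupling on the middle one and the end cap on the high one, each upright and within about 1.5 mm of centre by the last wrist-camera check.

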